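Snap ring onto the bare axle stub, held spread

TASK

Of the two hubs on the bench, one has its snap ring on the axle stub and one is still bare. Lift the snap-ring pliers, which carry the missing ring on their tips, up and out of the fork hook by their two handles, squeeze the handles up to their stop so that the ring is spread, and slide the ring down over the end of the bare stub until it lies level at the groove, on the bearing's face. Finish while holding it there, pliers upright, handles still squeezed and the ring still spread, and do it without touching the finished hub or shifting anything else on the bench.

Things in the scene. Friction and masses are not known exactly. Their poses are not given: they have to be found in the camera images.
- pliers: Snap-ring pliers with the missing ring on their tips, hanging upright in the fork hook, handles up. Origin: on the rivet, middle of the steel cross lug (16 x 52 x 14, z -7 to +7) they hang by. z up, y from one handle to the other, -x from the tips (at x = 0, ending at z = -67.5) to the ring. Squeezing the handles spreads the ring; they spring back. About 180 g, varies.
- grip (a point): Midway between the two black rubber handles, where to squeeze: 65 above the pliers' origin. The handles, 13 wide in x and 9 thick, reach from 15 to 85 above the origin. Released they lean apart, 50 over their outsides here and 59 at the tops; squeezed to the stop they are parallel, 24 over their outsides.
- ring_mid (a point): Middle of the hole of the spread ring, at x -18.5, y 0, z -66 in the pliers' frame; it goes to the stub's axis. Steel ring, 3 thick, level, outer end at x = -37. Closed: inner diameter 21, 29 wide in y. Spread: about 44 wide over its ears, a 23 shaft passes with about 2.5 to spare all round.
- lever_l (a joint): Angle of one lever of the pliers (the other moves alike): 0 = handles released, ring closed; 0.21 = handles squeezed to the stop, ring fully spread. Pushed at the point grip, each handle takes about 3 N to start and 10 N at the stop.
- hook: Fork hook on a fixed stand. Origin: underside of the stand, below where the pliers hang (their origin 131 higher, at x -6 to 4, axes within 3 degrees of the hook's). Two level prongs, 8 thick, 34 clear between, tops at 124, run along x from a post at x = 50 (14 thick, no higher than 128). The lug lies on them, the jaws hang between. Base plate 12 high, x -20 to 80, 120 wide.
- fork_tips (a point): Midway between the ends of the two prongs, which turn up at x = -22 and end at x = -33, 132 high, in the hook's frame. The ring hangs below the prongs and, spread, is too wide to pass up between them: lift the pliers 12 to 30, then draw them out along the hook's -x by at least 50. This point: x -33, y 0, z 132.
- hub_bare: The bare hub, fixed, without a ring: block 100 x 100 x 32, dark flange of diameter 94 up to 44 high, bearing of diameter 54, its flat top face (black seal) at 66, and in the middle the upright steel axle stub, diameter 23, whose end at 84 is chamfered over the last 4 mm to diameter 17. Origin: centre of its underside, z along the stub.
- groove (a point): On the axis of the bare stub, 67.5 above the bench: the height of the mid-plane of a ring that lies on the bearing's face. The groove, diameter 19, is cut into the stub from 66 (the bearing's face) to 71.
- hub_done: The other hub, fixed, of the same sizes, told apart by the snap ring already in its groove (steel, diameter 31, two ears to +x, bright on the black face). Origin: centre of its underside. Not to be touched.
- bearing: loose bearing, plain steel ring, outer diameter 52, bore 25, 15 high, lying flat; origin: centre of its underside. Not part of the job.
- socket: loose steel wrench socket, diameter 24, 36 high, standing; origin: centre of its underside. Not part of the job.
- screwdriver: loose screwdriver with a black handle, lying flat; origin under its middle, x towards its tip. Not part of the job.
- spanner: loose steel spanner, lying flat; origin under its middle, x along it. Not part of the job.
- grease: small closed jar, diameter 60, 60 high; origin: centre of its underside. Not part of the job.
- plug: loose aluminium plug, diameter 30, 22 high, standing; origin: centre of its underside. Not part of the job.
There are look-alikes about, which are no part of the job. What is shaped like the pliers but blue or orange is not meant.

How it is judged:
On the way, in this order (a step that is already met when the one before it is completed fails the run):
1. the pliers are lifted up and out of the fork hook (x of pliers in the frame of hook below -0.042 m and contact force between pliers and hook below 0.1 N and height (world z) of pliers above 0.1 m), for 0.1 s.
2. the spread ring is held over the bare stub, in line with it (value of joint lever_l above 0.175 rad and horizontal distance between ring_mid and groove below 0.009 m and z of ring_mid in the frame of groove between 0.006 and 0.07 m), for 0.1 s.
At the end, for the whole second after the job is handed in: The fingers still hold the pliers (over 3 N) with the ring spread (lever angle over 0.175), at rest, upright within 0.15 rad, clear of the hook; the ring is round the bare stub, the middle of its hole within 7 mm of the stub's axis, its mid-plane from 2 mm below to 4.5 mm above the groove point (value of joint lever_l above 0.175 rad and horizontal distance between ring_mid and groove below 0.007 m and z of ring_mid in the frame of groove between -0.002 and 0.0045 m and angle between pliers's own z axis and vertical below 0.15 rad and contact force between the fingers and pliers above 3 N and contact force between pliers and hook below 0.1 N and linear speed of pliers below 0.02 m/s); the arm keeps its last pose, push and grip.
It fails at once if a loose thing that is no part of the job is moved by more than 30 mm (distance of any of bearing, socket, screwdriver, spanner, grease, plug from where it was at the start of the episode above 0.03 m).
It fails at once if the finished hub is touched (contact force between any of the arm, the fingers, pliers and hub_done above 0.5 N).
It also fails if it takes over 45 s, if anything falls off the work surface, if the arm or the gripper's body presses on something with over 40 N, if the wrist force passes 120 N, or if a joint passes its speed limit or range.

ROBOT

A 6-joint arm with a two-finger parallel gripper is mounted at the origin on the work surface. World frame = base frame: x ahead of the robot, y to its left, z up, the work surface at z = 0. Lengths are in m, angles in rad, forces in N, time in s.
With the tool pointing down it reaches from about 0.35 to 0.85 m from the base axis. Payload 8.1 kg.
Tool frame: the origin (TCP) lies between the finger pads; the fingertips stand 11 mm ahead of it and the grasp point (between the pads) lies 8 mm behind it (tips_ahead is the z of the fingertips in the tool frame, in m); z points along the fingers, y is the line along which they close (so a half turn about z gives the same grasp; the last joint's range is limited). The gripper opens to 93 mm and grips with 3 to 60 N. Pads are 15 mm wide; open, the fingers measure 128 mm over their backs; the gripper's body (75 mm by 188 mm) begins 65 mm behind the grasp point.
Start: joints at [1.178, 0.13, 1.488, -0, 1.523, -0.085], TCP at [0.182, 0.572, 0.23] pointing down, gripper open.
Joint ranges: [-2.96, 2.96], [-0.89, 2.26], [0.02, 2.5], [-1.34, 4.48], [0, 2.73], [-2.66, 2.66]. Speed limits (rad/s): [2.39, 2.39, 2.79, 3.14, 3.14, 3.14].

INTERFACE

Orientations are given as a rotation vector (axis times angle).
In Python, from plant import read_state, read_camera, close_job, tips_ahead gives the robot as it stands. The module is installed in compiled form; this text tells all that it offers.
- The arm moves only by the tool move_arm, never from a script. Its argument "plan" is a list of rows, each a list of 7 numbers: the turn, a rotation vector about the tool's x, y, z in units of 6 degrees (1.0 is 6 degrees), then the shift along the tool's x, y, z in units of 25 mm (1.0 is 25 mm), then the finger opening in mm, from 0 to 93. A call has exactly 10 rows; each row shifts and turns the commanded pose from where the row before left it, along the tool's axes as they then stand; what a row does not reach is not made up. A row lasts 1/10 s, in which the tool goes at most 50 mm and 8.59 degrees, less where a joint would pass 70% of its speed; a pose out of reach is approached as far as the arm can. A call is refused whole if a number of a shift passes 1 or a number of a turn 1, either way. A call with a gripper value outside its range is refused whole. The fingers move at their own pace and stop on an object; "force" is the grip in N (left out, the last holds). Time passes only in rows, so rows that do not move let the fingers close, or fill a call up. It gives the time, the measured TCP pose, the force, the opening and the grip force at its end, in the units of the state.
- read_state(): the state, without advancing time (a new reading comes with each control period).
- read_camera(name): name is "scene" or "top" or "wrist"; returns a dict with "frame" (420x560x3 uint8, red, green, blue), "z_map" (420x560 float32, m along the optical axis (not along the pixel's ray), 0 where there is no reading), "fx", "fy", "cx", "cy" (pixels), "rvec" (rotation vector, rad) and "tvec" (3), from world to camera coordinates, as OpenCV has them. Camera axes: x right, y down, z forward; pixel columns grow to the right and rows downward; lengths in m; the calibration is good to about 2 mm. A picture is of the moment at which its call begins.
- close_job(): hands the job in; it is judged then, once.
The state is a dict: "t": time; "q": joint angles; "dq": joint speeds; "joint_torque": joint torques, N m; "tool_pos": TCP position; "orientation": TCP orientation; "force": force on the tool from outside, world axes, zero at the start; "wrist_torque": the same for the moment, N m; "opening": finger opening in m; "gripper_force": force on a finger pad.
Only numpy, scipy, OpenCV 4.12 (cv2) and the standard library are available. Lean on these libraries where they do the work, as an engineer would, in place of code of your own. Each camera call takes 0.05 s, during which the arm holds its last target. There are 200 camera calls.

## Working session

There is one attempt and no reset: what is moved stays moved. The work goes in short steps, Python scripts to look and compute and a tool call to move; the robot and the scene stay as the last step left them, time stands still between calls to the robot, and variables do not carry over. Pictures are saved under pics/ and viewed, at most 10 in all, crops included, and the job is handed in when it is done.

Besides the shell and the picture viewer there is one more tool, called after "Request:" by a JSON object that holds its "api" and its "payload", one argument or row to a line. move_arm: Moves the arm, as the interface text tells. Its arguments: {"type":"object","properties":{"plan":{"type":"array","items":{"type":"array","items":{"type":"number"}}},"force":{"type":"number"}},"required":["plan"]}

```bash
mkdir -p pics; cat > h.py <<'E'
import numpy as np, cv2
from plant import *
def cam(n):
    c=read_camera(n); R=cv2.Rodrigues(np.array(c['rvec'],float))[0]; t=np.array(c['tvec'],float).ravel()
    c['R'],c['t']=R,t
    z=c['z_map']; v,u=np.indices(z.shape)
    P=np.stack([(u-c['cx'])/c['fx']*z,(v-c['cy'])/c['fy']*z,z],-1)
    c['P']=(P-t)@R   # world points
    c['C']=-R.T@t
    return c
def ray(c,u,v,h):
    d=c['R'].T@np.array([(u-c['cx'])/c['fx'],(v-c['cy'])/c['fy'],1.])
    return c['C']+d*(h-c['C'][2])/d[2]
def save(c,n): cv2.imwrite('pics/'+n+'.png',c['frame'][...,::-1])
E
python3 - <<'E'
from h import *
for n in('scene','top'):
    c=cam(n); save(c,n+'1'); print(n,c['C'],c['fx'],c['R'].round(2).tolist())
    np.savez(n+'1.npz',**{k:c[k] for k in('frame','P','R','t','C','fx','fy','cx','cy','z_map')})
s=read_state(); print(s)
print(tips_ahead)
E
```

```text
scene [ 0.9923219  -0.16285745  0.90567782] 433.36164282473294 [[0.41, 0.91, -0.0], [0.77, -0.35, -0.53], [-0.48, 0.22, -0.85]]
top [0.45920361 0.02679565 1.34714511] 478.2021770589869 [[-0.0, -1.0, -0.01], [-1.0, 0.0, -0.08], [0.08, 0.01, -1.0]]
{'t': 0.1, 'q': array([ 1.17760052e+00,  1.31094150e-01,  1.48916117e+00, -1.95379132e-05,
        1.52299078e+00, -8.53823473e-02]), 'dq': array([ 6.19141854e-04, -9.74920211e-04, -2.17215462e-03,  7.66881679e-04,
       -5.96637892e-05,  1.60408330e-04]), 'joint_torque': array([ 1.73035049e-03, -5.61341643e+01, -4.93095267e+01,  7.70716975e-02,
        2.90563493e-02, -3.75582965e-05]), 'tool_pos': array([0.18157239, 0.57135254, 0.2286923 ]), 'orientation': array([-4.81546866e-01, -3.10408885e+00,  2.53019507e-03]), 'force': array([-0.43540667, -0.23345669, -0.62371614]), 'wrist_torque': array([ 0.03635741, -0.02583291,  0.01927682]), 'gripper_force': 0.0, 'opening': 0.09305275283138935}
0.011
```

View pics/scene1.png

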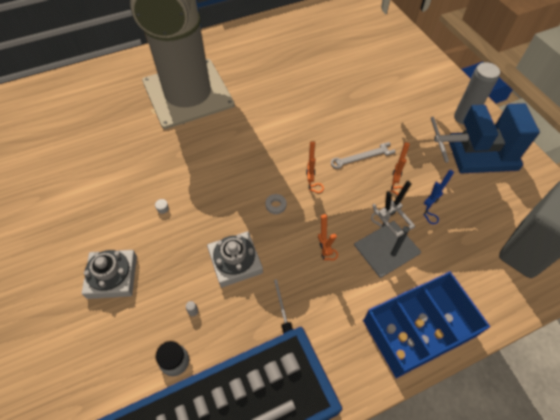

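View pics/top1.png

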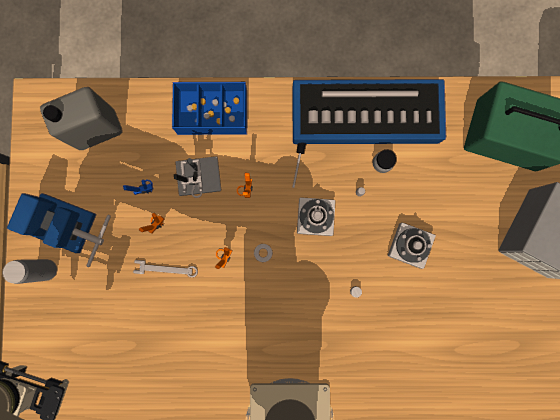

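Scene picture: black-handled pliers in the hook at about (395,215), hubs at (107,268) and (235,252). In the top view they are at (190,175), (413,245) and (317,215). Next I'll zoom in on these.

```bash
python3 - <<'E'
from h import *
s=np.load('scene1.npz')['frame'];t=np.load('top1.npz')['frame']
f=lambda im,u,v,w,h:cv2.resize(im[v-h//2:v+h//2,u-w//2:u+w//2],(400,300),interpolation=cv2.INTER_CUBIC)
a=np.vstack([np.hstack([f(s,235,252,80,60),f(s,107,268,80,60)]),np.hstack([f(s,395,220,120,90),f(t,192,175,80,60)])])
cv2.imwrite('pics/crop1.png',a[...,::-1])
E
```

```text
(no output)
```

View pics/crop1.png

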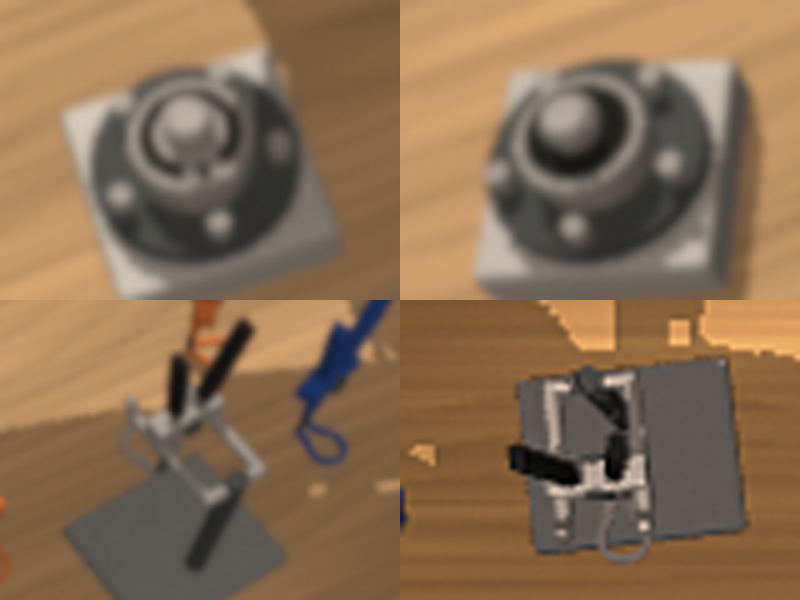

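Upper crops: the hub at scene (235,252) carries the ring (ears and bright ring visible). The one at (107,268), top (413,245), is bare. Lower crops: the prongs open towards the robot, and the ring hangs on that side.

```bash
cat > m.py <<'E'
from h import *
import sys
S={n:np.load(n+'1.npz') for n in('scene','top')}
def proj(c,X):
    p=c['R']@np.array(X)+c['t'];return c['fx']*p[0]/p[2]+c['cx'],c['fy']*p[1]/p[2]+c['cy']
T=S['top']
def at(c,u,v): 
    p=c['P'][v,u];return p
hk=np.array(ray(T,190,175,.13))[:2]; hb=np.array(ray(T,413,245,.084))[:2]; hd=np.array(ray(T,317,215,.084))[:2]
print('hk',hk,'hb',hb,'hd',hd)
for n,c in S.items():
    P=c['P'].reshape(-1,3);F=c['frame'].reshape(-1,3).astype(int);ok=c['z_map'].ravel()>0
    for nm,h in(('bare',hb),('done',hd)):
        d=np.linalg.norm(P[:,:2]-h,axis=1)
        for lo,hi in((.078,.09),(.055,.075),(.027,.037)):
            Q=P[ok&(d<.085)&(P[:,2]>lo)&(P[:,2]<hi)]
            if len(Q)>4:
                (a,b),r=cv2.minEnclosingCircle(Q[:,:2].astype(np.float32)); print(n,nm,lo,len(Q),'mec',round(a,4),round(b,4),round(r,4),'med z',np.median(Q[:,2]).round(4), 'rect',cv2.minAreaRect(Q[:,:2].astype(np.float32)))
    d=np.linalg.norm(P[:,:2]-hk,axis=1); gray=(F.max(1)-F.min(1)<25)
    near=ok&(d<.13)&gray
    Q=P[near&(P[:,2]>.007)&(P[:,2]<.018)]
    print(n,'plate',len(Q),cv2.minAreaRect(Q[:,:2].astype(np.float32)),np.median(Q[:,2]))
    dark=F.max(1)<70
    Q=P[near&dark&(P[:,2]>.145)&(P[:,2]<.24)]
    print(n,'handles',len(Q)); print(Q[np.argsort(Q[:,2])][::max(1,len(Q)//25)].round(3).tolist())
    Q=P[near&~dark&(P[:,2]>.115)&(P[:,2]<.15)]
    print(n,'metal',len(Q),Q.min(0),Q.max(0))
E
python3 m.py
```

```text
hk [0.66412085 0.25633805] hb [ 0.48414371 -0.32512696] hd [ 0.56393963 -0.07314556]
scene bare 0.078 94 mec 0.4871 -0.3388 0.0121 med z 0.0846 rect ((0.48751625418663025, -0.3386784791946411), (0.02054351568222046, 0.02123204991221428), 21.19232177734375)
scene bare 0.055 516 mec 0.4873 -0.3396 0.0435 med z 0.067 rect ((0.4854082465171814, -0.3358033299446106), (0.08185733109712601, 0.07727400958538055), 33.51188278198242)
scene bare 0.027 572 mec 0.4868 -0.3393 0.0687 med z 0.0334 rect ((0.4866952896118164, -0.33925288915634155), (0.10111475735902786, 0.10125885158777237), 69.16288757324219)
scene done 0.078 90 mec 0.5668 -0.076 0.0122 med z 0.0847 rect ((0.5673498511314392, -0.07620304077863693), (0.021481359377503395, 0.0206797756254673), 69.87490844726562)
scene done 0.055 473 mec 0.5668 -0.0756 0.0435 med z 0.0677 rect ((0.5681765675544739, -0.07243337482213974), (0.07527623325586319, 0.08227279782295227), 67.12413787841797)
scene done 0.027 527 mec 0.5657 -0.0758 0.0696 med z 0.0333 rect ((0.5668116807937622, -0.07512518763542175), (0.10017962753772736, 0.10134948790073395), 8
[... 2026 characters left out ...]
108
[[0.654, 0.261, 0.146], [0.65, 0.262, 0.154], [0.654, 0.261, 0.159], [0.651, 0.263, 0.161], [0.643, 0.267, 0.165], [0.65, 0.264, 0.169], [0.654, 0.266, 0.173], [0.651, 0.24, 0.176], [0.644, 0.269, 0.178], [0.655, 0.239, 0.181], [0.653, 0.268, 0.185], [0.654, 0.27, 0.188], [0.647, 0.233, 0.188], [0.644, 0.269, 0.19], [0.648, 0.234, 0.195], [0.65, 0.27, 0.197], [0.642, 0.277, 0.202], [0.644, 0.271, 0.206], [0.649, 0.225, 0.207], [0.646, 0.28, 0.209], [0.643, 0.279, 0.211], [0.65, 0.231, 0.212], [0.653, 0.226, 0.213], [0.657, 0.229, 0.214], [0.643, 0.274, 0.214], [0.647, 0.276, 0.215], [0.652, 0.279, 0.215]]
top metal 151 [0.61976642 0.22521884 0.11767818] [0.70845668 0.28119538 0.14324865]
```

Request:
{"api": "move_arm", "payload": {
  "plan": [
    [0, 0, -0.41, 0, 0, -0.4, 93],
    [0, 0, -0.41, 0, 0, -0.4, 93],
    [0, 0, -0.41, 0, 0, -0.4, 93],
    [0, 0, -0.41, 0, 0, -0.4, 93],
    [0, 0, -0.41, 0, 0, -0.4, 93],
    [0, 0, -0.41, 0, 0, -0.4, 93],
    [0, 0, -0.41, 0, 0, -0.4, 93],
    [0, 0, -0.41, 0, 0, -0.4, 93],
    [0, 0, -0.41, 0, 0, -0.4, 93],
    [0, 0, -0.41, 0, 0, -0.4, 93]
  ],
  "force": 30
}}

```text
t: 1.1
tool_pos: [0.1816, 0.5716, 0.3294]
orientation: [0.194, -3.135, 0.002]
force: [0.9, -0.4, 0.3]
opening: 0.0931
gripper_force: 0.0
```

```bash
cat > go.py <<'E'
from h import *
def go(x,y,z,yaw=None):
    s=read_state(); R=cv2.Rodrigues(s['orientation'])[0]; p=s['tool_pos']
    print('t',s['t'],'tcp',p.round(4),'tooly yaw',np.degrees(np.arctan2(R[1,1],R[0,1])).round(2),'toolz',R[:,2].round(3),'F',s['force'].round(2),'open',round(s['opening'],4),'gf',round(float(s['gripper_force']),1),'q',s['q'].round(2))
    print('units',(R.T@(np.array([x,y,z])-p)/.025).round(3))
if __name__=='__main__':
    import sys; go(*map(float,sys.argv[1:4]))
E
python3 go.py .650 .2505 .33
```

```text
t 1.1 tcp [0.1816 0.5716 0.3294] tooly yaw 97.07 toolz [-0.    -0.001 -1.   ] F [ 0.85 -0.41  0.25] open 0.0931 gf 0.0 q [ 1.18  0.11  1.33 -0.    1.7  -0.52]
units [-17.012 -15.051  -0.018]
```

Request:
{"api": "move_arm", "payload": {
  "plan": [
    [0, 0, 0, -0.85, -0.75, 0, 93],
    [0, 0, 0, -0.85, -0.75, 0, 93],
    [0, 0, 0, -0.85, -0.75, 0, 93],
    [0, 0, 0, -0.85, -0.75, 0, 93],
    [0, 0, 0, -0.85, -0.75, 0, 93],
    [0, 0, 0, -0.85, -0.75, 0, 93],
    [0, 0, 0, -0.85, -0.75, 0, 93],
    [0, 0, 0, -0.85, -0.75, 0, 93],
    [0, 0, 0, -0.85, -0.75, 0, 93],
    [0, 0, 0, -0.85, -0.75, 0, 93]
  ]
}}

```text
t: 2.1
tool_pos: [0.4161, 0.4106, 0.3291]
orientation: [0.191, -3.135, 0.001]
force: [-0.9, 0.2, -0.9]
opening: 0.0931
gripper_force: 0.0
```

Request:
{"api": "move_arm", "payload": {
  "plan": [
    [0, 0, 0, -0.85, -0.75, 0, 93],
    [0, 0, 0, -0.85, -0.75, 0, 93],
    [0, 0, 0, -0.85, -0.75, 0, 93],
    [0, 0, 0, -0.85, -0.75, 0, 93],
    [0, 0, 0, -0.85, -0.75, 0, 93],
    [0, 0, 0, -0.85, -0.75, 0, 93],
    [0, 0, 0, -0.85, -0.75, 0, 93],
    [0, 0, 0, -0.85, -0.75, 0, 93],
    [0, 0, 0, -0.85, -0.75, 0, 93],
    [0, 0, 0, -0.85, -0.75, 0, 93]
  ]
}}

```text
t: 3.1
tool_pos: [0.6498, 0.2503, 0.3289]
orientation: [0.191, -3.135, 0.0]
force: [-0.1, -0.0, 0.2]
opening: 0.0932
gripper_force: 0.0
```

```bash
python3 go.py .650 .2505 .188; python3 - <<'E'
from h import *
c=cam('wrist'); save(c,'wrist1'); print(c['C'],c['R'].round(2).tolist())
P=c['P'].reshape(-1,3);F=c['frame'].reshape(-1,3).astype(int);ok=c['z_map'].ravel()>0
m=ok&(np.hypot(P[:,0]-.65,P[:,1]-.25)<.05)&(P[:,2]>.205)&(P[:,2]<.225)
for s in(P[:,1]>.25,P[:,1]<.25):
    Q=P[m&s]; 
    if len(Q): print(len(Q),Q.min(0),Q.max(0),Q.mean(0),cv2.minAreaRect(Q[:,:2].astype(np.float32)))
E
```

```text
t 3.1 tcp [0.6498 0.2503 0.3289] tooly yaw 96.96 toolz [-0.001 -0.    -1.   ] F [-0.11 -0.02  0.18] open 0.0932 gf 0.0 q [ 0.29  0.39  1.01  0.    1.75 -1.4 ]
units [-0.017  0.008  5.635]
[0.58228192 0.24181148 0.4854526 ] [[-0.12, 0.99, -0.0], [0.96, 0.12, 0.25], [0.25, 0.03, -0.97]]
183 [0.64334698 0.27154034 0.20501251] [0.65613397 0.28254577 0.21520724] [0.6490747  0.27656859 0.21190154] ((0.6495039463043213, 0.2768937945365906), (0.012343915179371834, 0.01005303394049406), 9.636728286743164)
171 [0.64860628 0.22501141 0.20506948] [0.66166154 0.23516359 0.21517209] [0.65440415 0.23015542 0.21214993] ((0.6550770401954651, 0.23014898598194122), (0.012758004479110241, 0.009221099317073822), 6.9559149742126465)
```

View pics/wrist1.png

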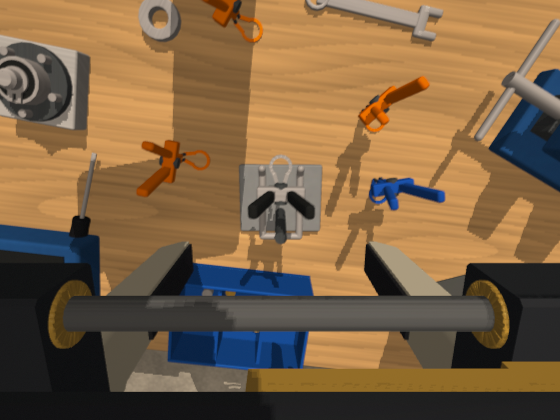

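The wrist picture shows the pliers' handles at (263,205) and (298,205), with the ring at (281,165) on the robot side, so they are aligned with the fingers. Next is to descend and squeeze.

Request:
{"api": "move_arm", "payload": {
  "plan": [
    [0, 0, 0, -0.05, 0.04, 0.6, 93],
    [0, 0, 0, -0.04, 0.04, 0.6, 93],
    [0, 0, 0, 0, 0, 0.6, 93],
    [0, 0, 0, 0, 0, 0.6, 93],
    [0, 0, 0, 0, 0, 0.6, 93],
    [0, 0, 0, 0, 0, 0.6, 93],
    [0, 0, 0, 0, 0, 0.6, 93],
    [0, 0, 0, 0, 0, 0.6, 93],
    [0, 0, 0, 0, 0, 0.6, 93],
    [0, 0, 0, 0, 0, 0.23, 93]
  ]
}}

```text
t: 4.15
tool_pos: [0.6502, 0.253, 0.1861]
orientation: [0.19, -3.133, 0.001]
force: [-1.3, 1.4, -0.7]
opening: 0.093
gripper_force: 0.0
```

Request:
{"api": "move_arm", "payload": {
  "plan": [
    [0, 0, 0, 0, 0, 0, 70],
    [0, 0, 0, 0, 0, 0, 60],
    [0, 0, 0, 0, 0, 0, 52],
    [0, 0, 0, 0, 0, 0, 46],
    [0, 0, 0, 0, 0, 0, 40],
    [0, 0, 0, 0, 0, 0, 34],
    [0, 0, 0, 0, 0, 0, 28],
    [0, 0, 0, 0, 0, 0, 20],
    [0, 0, 0, 0, 0, 0, 15],
    [0, 0, 0, 0, 0, 0, 15]
  ],
  "force": 30
}}

```text
t: 5.15
tool_pos: [0.653, 0.2536, 0.1929]
orientation: [-0.19, 3.13, 0.001]
force: [-0.0, -2.2, 13.7]
opening: 0.0229
gripper_force: 30.0
```

```bash
python3 go.py .652 .2525 .208
```

```text
t 5.15 tcp [0.653  0.2536 0.1929] tooly yaw 96.95 toolz [ 0.006  0.001 -1.   ] F [-0.04 -2.19 13.68] open 0.0229 gf 30.0 q [ 0.3   0.41  1.22 -0.    1.5  -1.39]
units [ 0.04  -0.037 -0.603]
```

Request:
{"api": "move_arm", "payload": {
  "plan": [
    [0, 0, 0, 0, 0, -0.2, 15],
    [0, 0, 0, 0, 0, -0.2, 15],
    [0, 0, 0, 0, 0, -0.2, 15],
    [0, 0, 0, 0, 0, -0.2, 15],
    [0, 0, 0, 0, 0, -0.2, 15],
    [0, 0, 0, 0, 0, 0, 15],
    [0, 0, 0, 0, 0, 0, 15],
    [0, 0, 0, 0, 0, 0, 15],
    [0, 0, 0, 0, 0, 0, 15],
    [0, 0, 0, 0, 0, 0, 15]
  ]
}}

```text
t: 6.15
tool_pos: [0.6509, 0.2533, 0.2136]
orientation: [0.191, -3.135, 0.0]
force: [-1.0, -0.6, -2.3]
opening: 0.0228
gripper_force: 30.0
```

```bash
cat > pl.py <<'E'
from h import *
# pliers seen from scene/top: metal & handles by height near tcp
s=read_state(); p=s['tool_pos']
a=[]
for n in('scene','top'):
    c=cam(n); u,v=[int(round(x)) for x in (lambda q:(c['fx']*q[0]/q[2]+c['cx'],c['fy']*q[1]/q[2]+c['cy']))(c['R']@(p-[0,0,.07])+c['t'])]
    u=min(max(u,50),510);v=min(max(v,38),382)
    a.append(cv2.resize(c['frame'][v-38:v+37,u-50:u+50],(400,300),interpolation=cv2.INTER_CUBIC)); print(n,u,v)
import sys
cv2.imwrite('pics/%s.png'%sys.argv[1],np.hstack(a)[...,::-1])
E
python3 pl.py lift; python3 go.py .652 .2525 .208
```

```text
scene 392 206
top 190 179
t 6.25 tcp [0.651  0.2533 0.2137] tooly yaw 96.96 toolz [-0. -0. -1.] F [ 0.56 -0.25 -1.7 ] open 0.0228 gf 30.0 q [ 0.3   0.4   1.19  0.    1.54 -1.39]
units [-0.035 -0.038  0.228]
```

View pics/lift.png

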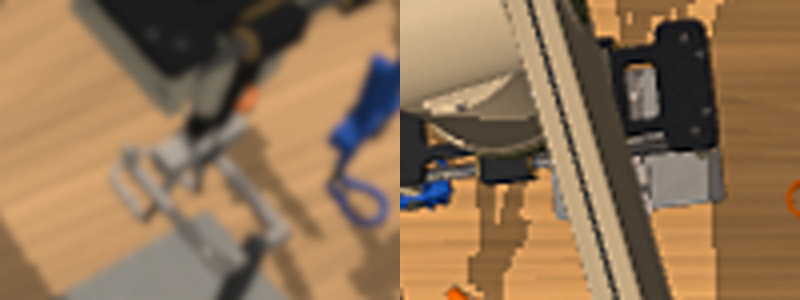

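The scene crop shows the lug raised off the prongs, and the wrist force of about −1.7 N matches the pliers' weight. Now I draw them out along hook −x (tool +x), then lift.

Request:
{"api": "move_arm", "payload": {
  "plan": [
    [0, 0, 0, 0.4, 0, 0, 15],
    [0, 0, 0, 0.4, 0, 0, 15],
    [0, 0, 0, 0.4, 0, 0, 15],
    [0, 0, 0, 0.4, 0, 0, 15],
    [0, 0, 0, 0.4, 0, 0, 15],
    [0, 0, 0, 0.4, 0, 0, 15],
    [0, 0, 0, 0.4, 0, 0, 15],
    [0, 0, 0, 0.4, 0, 0, 15],
    [0, 0, 0, 0, 0, 0, 15],
    [0, 0, 0, 0, 0, 0, 15]
  ]
}}

```text
t: 7.25
tool_pos: [0.5717, 0.2437, 0.2141]
orientation: [-0.191, 3.135, 0.0]
force: [0.4, -0.2, -1.5]
opening: 0.0228
gripper_force: 30.0
```

Request:
{"api": "move_arm", "payload": {
  "plan": [
    [0, 0, 0, 0, 0, -0.2, 15],
    [0, 0, 0, 0, 0, -0.5, 15],
    [0, 0, 0, 0, 0, -0.6, 15],
    [0, 0, 0, 0, 0, -0.6, 15],
    [0, 0, 0, 0, 0, -0.6, 15],
    [0, 0, 0, 0, 0, -0.5, 15],
    [0, 0, 0, 0, 0, -0.2, 15],
    [0, 0, 0, 0, 0, 0, 15],
    [0, 0, 0, 0, 0, 0, 15],
    [0, 0, 0, 0, 0, 0, 15]
  ]
}}

```text
t: 8.25
tool_pos: [0.5712, 0.2435, 0.2927]
orientation: [0.191, -3.134, 0.001]
force: [-0.1, 0.3, -2.6]
opening: 0.0225
gripper_force: 30.0
```

```bash
python3 go.py .52 -.338 .29; python3 - <<'E'
from h import *
s=read_state();p=s['tool_pos']
for n in('scene','wrist','top'):
    c=cam(n); P=c['P'].reshape(-1,3);ok=c['z_map'].ravel()>0
    L=P-(p-[0,0,.062]); yaw=np.radians(6.96); cs,sn=np.cos(yaw),np.sin(yaw)
    L=np.c_[L[:,0]*cs+L[:,1]*sn,-L[:,0]*sn+L[:,1]*cs,L[:,2]]
    m=ok&(abs(L[:,0])<.06)&(abs(L[:,1])<.035)&(L[:,2]>-.085)&(L[:,2]<-.055)
    Q=L[m]; print(n,len(Q)); 
    if len(Q): print(Q.min(0).round(4),Q.max(0).round(4),np.median(Q,0).round(4))
    m=ok&(abs(L[:,0])<.03)&(abs(L[:,1])<.04)&(L[:,2]>-.02)&(L[:,2]<.015)
    Q=L[m]
    if len(Q): print(' lug',len(Q),Q.min(0).round(4),Q.max(0).round(4),np.median(Q,0).round(4))
    if n=='wrist': save(c,'wrist2')
E
```

```text
t 8.25 tcp [0.5712 0.2435 0.2927] tooly yaw 96.96 toolz [-0.002 -0.001 -1.   ] F [-0.14  0.27 -2.57] open 0.0225 gf 30.0 q [ 0.32  0.17  1.33  0.    1.64 -1.37]
units [  4.854 -22.841   0.125]
scene 88
[-0.0422 -0.0226 -0.0669] [-0.001   0.0191 -0.0562] [-0.0199 -0.0121 -0.0633]
 lug 219 [-0.0133 -0.0291 -0.02  ] [0.0092 0.0254 0.0144] [ 0.0024 -0.0083  0.0071]
wrist 578
[-0.0398 -0.0205 -0.0663] [-0.0003  0.0197 -0.0551] [-0.0248 -0.0001 -0.0627]
 lug 1780 [-0.0118 -0.0261 -0.0061] [0.0108 0.026  0.0122] [-0.0044 -0.0003  0.008 ]
top 27
[-0.0404 -0.0202 -0.0663] [-0.009  -0.009  -0.0584] [-0.026  -0.0168 -0.0631]
 lug 4 [-0.006  -0.0262  0.0046] [-0.0057 -0.0199  0.0088] [-0.0059 -0.0231  0.0069]
```

View pics/wrist2.png

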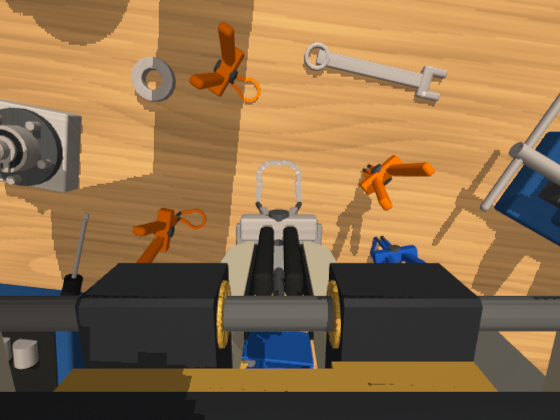

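Wrist picture: pliers held upright, ring spread at (280,185), centred, clear of the hook. Swinging over to the bare hub, turning along with the base.

Request:
{"api": "move_arm", "payload": {
  "plan": [
    [0, 0, 0.3, -0.1, -0.4, 0, 15],
    [0, 0, 0.3, -0.19, -0.81, 0, 15],
    [0, 0, 0.3, -0.19, -0.81, 0, 15],
    [0, 0, 0.3, -0.19, -0.81, 0, 15],
    [0, 0, 0.3, -0.19, -0.81, 0, 15],
    [0, 0, 0.3, -0.19, -0.81, 0, 15],
    [0, 0, 0.3, -0.19, -0.81, 0, 15],
    [0, 0, 0.3, -0.19, -0.81, 0, 15],
    [0, 0, 0.3, -0.19, -0.81, 0, 15],
    [0, 0, 0.3, -0.19, -0.81, 0, 15]
  ]
}}

```text
t: 9.4
tool_pos: [0.6116, 0.0493, 0.2937]
orientation: [-0.307, -3.126, 0.0]
force: [-0.4, -0.9, -1.8]
opening: 0.0226
gripper_force: 30.0
```

Request:
{"api": "move_arm", "payload": {
  "plan": [
    [0, 0, 0.3, -0.19, -0.81, 0, 15],
    [0, 0, 0.3, -0.19, -0.81, 0, 15],
    [0, 0, 0.3, -0.19, -0.81, 0, 15],
    [0, 0, 0.3, -0.19, -0.81, 0, 15],
    [0, 0, 0.3, -0.19, -0.81, 0, 15],
    [0, 0, 0.3, -0.19, -0.81, 0, 15],
    [0, 0, 0.3, -0.19, -0.81, 0, 15],
    [0, 0, 0.3, -0.19, -0.81, 0, 15],
    [0, 0, 0.3, -0.19, -0.81, 0, 15],
    [0, 0, 0.3, -0.19, -0.81, 0, 15]
  ]
}}

```text
t: 10.4
tool_pos: [0.5896, -0.1566, 0.2937]
orientation: [-0.792, -3.04, 0.0]
force: [0.8, 0.5, -2.4]
opening: 0.0229
gripper_force: 30.0
```

Request:
{"api": "move_arm", "payload": {
  "plan": [
    [0, 0, 0.3, -0.19, -0.81, 0, 15],
    [0, 0, 0.3, -0.19, -0.81, 0, 15],
    [0, 0, 0.3, -0.19, -0.81, 0, 15],
    [0, 0, 0.3, -0.19, -0.81, 0, 15],
    [0, 0, 0.3, -0.19, -0.81, 0, 15],
    [0, 0, 0.3, -0.19, -0.81, 0, 15],
    [0, 0, 0.3, -0.19, -0.81, 0, 15],
    [0, 0, 0.3, -0.15, -0.6, 0, 15],
    [0, 0, 0.3, -0.1, -0.4, 0, 15],
    [0, 0, 0.3, 0, 0, 0, 15]
  ]
}}

```text
t: 11.4
tool_pos: [0.5244, -0.3146, 0.2938]
orientation: [-1.26, -2.878, 0.001]
force: [0.8, -1.7, -1.5]
opening: 0.0231
gripper_force: 30.0
```

```bash
python3 go.py .5003 -.3536 .24
```

```text
t 11.4 tcp [ 0.5244 -0.3146  0.2938] tooly yaw 42.72 toolz [-0. -0. -1.] F [ 0.78 -1.68 -1.53] open 0.0231 gf 30.0 q [-0.62  0.14  1.36 -0.    1.64 -1.37]
units [-0.493 -1.765  2.153]
```

Request:
{"api": "move_arm", "payload": {
  "plan": [
    [0, 0, 0, -0.08, -0.3, 0.2, 15],
    [0, 0, 0, -0.08, -0.3, 0.3, 15],
    [0, 0, 0, -0.08, -0.3, 0.3, 15],
    [0, 0, 0, -0.08, -0.3, 0.3, 15],
    [0, 0, 0, -0.08, -0.3, 0.3, 15],
    [0, 0, 0, -0.09, -0.26, 0.3, 15],
    [0, 0, 0, 0, 0, 0.3, 15],
    [0, 0, 0, 0, 0, 0.15, 15],
    [0, 0, 0, 0, 0, 0, 15],
    [0, 0, 0, 0, 0, 0, 15]
  ]
}}

```text
t: 12.4
tool_pos: [0.5016, -0.3519, 0.2403]
orientation: [1.253, 2.881, 0.0]
force: [0.1, -0.2, -1.5]
opening: 0.0229
gripper_force: 30.0
```

```bash
cat > near.py <<'E'
from h import *
import sys
s=read_state();p=s['tool_pos'];R=cv2.Rodrigues(s['orientation'])[0]
ex,ey=-R[:2,0],R[:2,1]   # pliers x,y in world
hub=np.array([.4863,-.3386])
rz=p[2]-.126
tiles=[]
for n in('scene','wrist','top'):
    c=cam(n); P=c['P'].reshape(-1,3);ok=c['z_map'].ravel()>0
    L=np.c_[(P[:,:2]-p[:2])@ex,(P[:,:2]-p[:2])@ey,P[:,2]]
    m=ok&(L[:,0]>-.06)&(L[:,0]<.01)&(abs(L[:,1])<.04)&(abs(P[:,2]-rz)<.012)
    Q=L[m]; print(n,'ring',len(Q))
    if len(Q): print('  min',Q.min(0).round(4),'max',Q.max(0).round(4),'medz',np.median(Q[:,2]).round(4))
    d=np.hypot(*(P[:,:2]-hub).T); 
    m=ok&(d<.02)&(P[:,2]>.08)&(P[:,2]<.088); Q=P[m]
    if len(Q)>5: print('  stub',len(Q),cv2.minEnclosingCircle(Q[:,:2].astype(np.float32)), 'local',cv2.minEnclosingCircle(L[m][:,:2].astype(np.float32)))
    m=ok&(d<.08)&(P[:,2]>.028)&(P[:,2]<.038); Q=P[m]
    if len(Q)>5: print('  block',len(Q),cv2.minAreaRect(Q[:,:2].astype(np.float32)))
    q=c['R']@np.array([*hub,.09])+c['t'];u=int(c['fx']*q[0]/q[2]+c['cx']);v=int(c['fy']*q[1]/q[2]+c['cy']);print('  px',u,v)
    w,h=(100,75) if n!='wrist' else (200,150)
    u=min(max(u,w//2),560-w//2);v=min(max(v,h//2),420-h//2)
    tiles.append(cv2.resize(c['frame'][v-h//2:v+h//2,u-w//2:u+w//2],(400,300),interpolation=cv2.INTER_CUBIC))
tiles.append(tiles[0]*0)
cv2.imwrite('pics/%s.png'%sys.argv[1],np.vstack([np.hstack(tiles[:2]),np.hstack(tiles[2:])])[...,::-1])
E
python3 near.py near1; python3 go.py .5003 -.3536 .24
```

```text
scene ring 113
  min [-0.0394 -0.0223  0.111 ] max [0.001  0.02   0.1262] medz 0.1156
  stub 47 ((0.4876389503479004, -0.3394891023635864), 0.01208400260657072) local ((-0.01859419047832489, -0.0017893649637699127), 0.012084010988473892)
  block 559 ((0.4871462285518646, -0.3384593427181244), (0.09994085133075714, 0.10107269883155823), 68.85021209716797)
  px 99 258
wrist ring 589
  min [-0.0394 -0.0197  0.1122] max [1.000e-04 2.060e-02 1.263e-01] medz 0.1159
  stub 441 ((0.48717790842056274, -0.33831629157066345), 0.011605221778154373) local ((-0.019766462966799736, -0.0013268613256514072), 0.01160524319857359)
  block 1859 ((0.4872501790523529, -0.3381633162498474), (0.1000189334154129, 0.09988536685705185), 69.14512634277344)
  px 275 177
top ring 79
  min [-0.0405 -0.0215  0.1079] max [-0.0004  0.0195  0.1245] medz 0.1154
  stub 40 ((0.4859006702899933, -0.34008920192718506), 0.009955289773643017) local ((-0.019340623170137405, -0.003470070892944932), 0.009955247864127159)
  block 308 ((0.4854859411716461, -0.33734723925590515), (0.10039445757865906, 0.09988822788000107), 69.12781524658203)
  px 418 244
t 12.55 tcp [ 0.5017 -0.3521  0.2408] tooly yaw 42.99 toolz [ 0.001 -0.001 -1.   ] F [ 0.17 -0.3  -0.97] open 0.023 gf 30.0 q [-0.7   0.16  1.44 -0.    1.55 -1.45]
units [-0.005 -0.083  0.03 ]
```

View pics/near1.png

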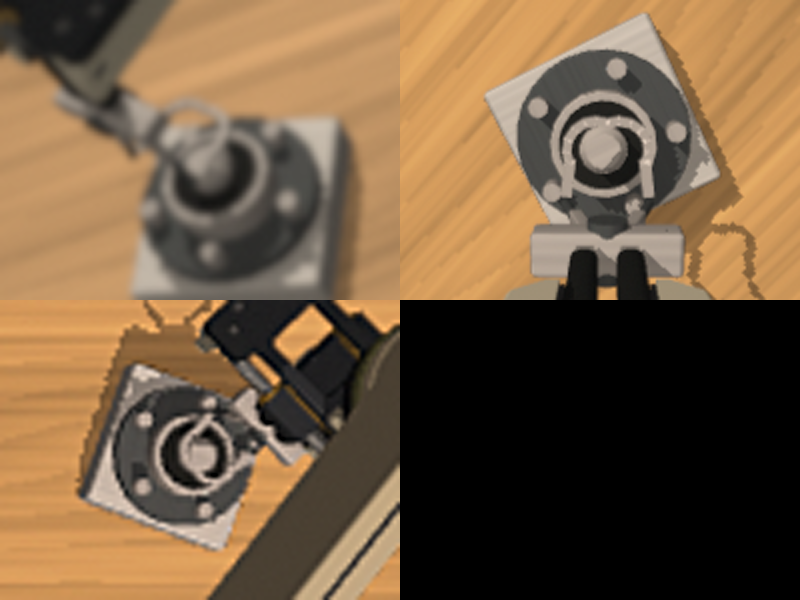

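Crops: the ring is above the bare stub, about 1–1.5 mm off in pliers x and y (wrist tile: ring centre near (610,150), stub (603,147)). Correcting and lowering to just above the stub end.

Request:
{"api": "move_arm", "payload": {
  "plan": [
    [0, 0, 0, -0.02, -0.03, 0, 15],
    [0, 0, 0, -0.02, -0.03, 0.1, 15],
    [0, 0, 0, 0, 0, 0.15, 15],
    [0, 0, 0, 0, 0, 0.15, 15],
    [0, 0, 0, 0, 0, 0.15, 15],
    [0, 0, 0, 0, 0, 0.15, 15],
    [0, 0, 0, 0, 0, 0.15, 15],
    [0, 0, 0, 0, 0, 0.05, 15],
    [0, 0, 0, 0, 0, 0, 15],
    [0, 0, 0, 0, 0, 0, 15]
  ]
}}

```text
t: 13.55
tool_pos: [0.501, -0.3539, 0.2178]
orientation: [1.254, 2.88, -0.0]
force: [0.1, -0.1, -2.2]
opening: 0.0227
gripper_force: 30.0
```

```bash
python3 near.py near2; python3 go.py .5003 -.3536 .194
```

```text
scene ring 185
  min [-0.0398 -0.0213  0.0802] max [0.0012 0.02   0.1034] medz 0.0914
  stub 77 ((0.4866388440132141, -0.3403756618499756), 0.01191987469792366) local ((-0.019710805267095566, -0.0012842948781326413), 0.011919938959181309)
  block 535 ((0.4866199195384979, -0.33891963958740234), (0.1006687805056572, 0.1012592762708664), 69.04582977294922)
  px 99 258
wrist ring 1108
  min [-0.0396 -0.0197  0.08  ] max [-0.0008  0.0206  0.1033] medz 0.092
  stub 518 ((0.4872409701347351, -0.33827924728393555), 0.011613423936069012) local ((-0.020834602415561676, 0.0005850121378898621), 0.011613420210778713)
  block 2010 ((0.48708534240722656, -0.33832216262817383), (0.10068691521883011, 0.09945214539766312), 68.80550384521484)
  px 277 180
top ring 124
  min [-0.0406 -0.02    0.0801] max [-0.0023  0.0191  0.1027] medz 0.09
  stub 50 ((0.48547518253326416, -0.3388911485671997), 0.011224042624235153) local ((-0.02159014716744423, -0.0011241368483752012), 0.011224035173654556)
  block 307 ((0.48526474833488464, -0.33793795108795166), (0.10036710649728775, 0.10017578303813934), 68.97818756103516)
  px 418 244
t 13.7 tcp [ 0.5011 -0.3539  0.2179] tooly yaw 42.97 toolz [ 0. -0. -1.] F [ 0.27  0.18 -1.39] open 0.0229 gf 30.0 q [-0.7   0.17  1.46 -0.    1.51 -1.45]
units [ 0.032 -0.014  0.957]
```

View pics/near2.png

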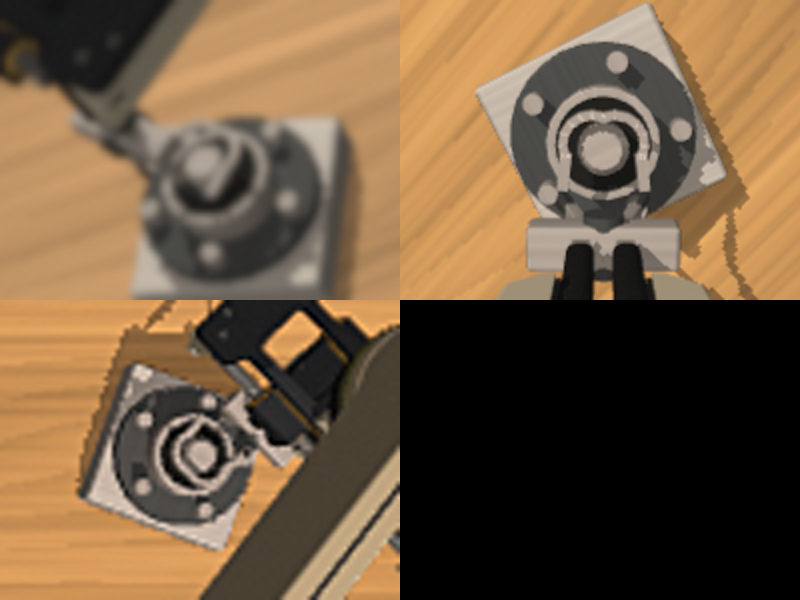

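Wrist tile: the stub at (602,148) sits centred inside the spread ring, so I'm lowering it onto the groove.

Request:
{"api": "move_arm", "payload": {
  "plan": [
    [0, 0, 0, 0, 0, 0.05, 15],
    [0, 0, 0, 0, 0, 0.1, 15],
    [0, 0, 0, 0, 0, 0.1, 15],
    [0, 0, 0, 0, 0, 0.1, 15],
    [0, 0, 0, 0, 0, 0.1, 15],
    [0, 0, 0, 0, 0, 0.1, 15],
    [0, 0, 0, 0, 0, 0.1, 15],
    [0, 0, 0, 0, 0, 0.1, 15],
    [0, 0, 0, 0, 0, 0, 15],
    [0, 0, 0, 0, 0, 0, 15]
  ]
}}

```text
t: 14.7
tool_pos: [0.5009, -0.3539, 0.1988]
orientation: [-1.254, -2.881, -0.0]
force: [-0.6, 0.9, -2.8]
opening: 0.0226
gripper_force: 30.0
```

```bash
python3 near.py near3; python3 go.py .5003 -.3536 .194
```

```text
scene ring 401
  min [-0.0567 -0.0277  0.061 ] max [0.008  0.0268 0.0848] medz 0.0694
  stub 76 ((0.48734113574028015, -0.3379138708114624), 0.011558153666555882) local ((-0.020945802330970764, 0.0009151375852525234), 0.011558152735233307)
  block 552 ((0.48685529828071594, -0.3388577103614807), (0.10027535259723663, 0.10205572098493576), 68.81876373291016)
  px 99 258
wrist ring 2583
  min [-0.0475 -0.0261  0.0614] max [0.0054 0.027  0.0848] medz 0.0682
  stub 583 ((0.4871123433113098, -0.3381609320640564), 0.011561907827854156) local ((-0.020920922979712486, 0.0005793464370071888), 0.011561929248273373)
  block 2176 ((0.4871905446052551, -0.3382556438446045), (0.1001884713768959, 0.09992322325706482), 69.14754486083984)
  px 277 184
top ring 298
  min [-0.0488 -0.0272  0.061 ] max [0.0039 0.0254 0.0847] medz 0.069
  stub 45 ((0.4853277802467346, -0.33715763688087463), 0.011334207840263844) local ((-0.02287142165005207, -4.2758598283398896e-05), 0.011334185488522053)
  block 313 ((0.48533204197883606, -0.3378790020942688), (0.1009032130241394, 0.10036824643611908), 69.4029541015625)
  px 418 244
t 14.85 tcp [ 0.5011 -0.3539  0.1991] tooly yaw 42.97 toolz [ 0. -0. -1.] F [ 0.02  0.58 -2.16] open 0.0231 gf 30.0 q [-0.7   0.18  1.49  0.    1.47 -1.45]
units [ 0.031 -0.013  0.204]
```

View pics/near3.png

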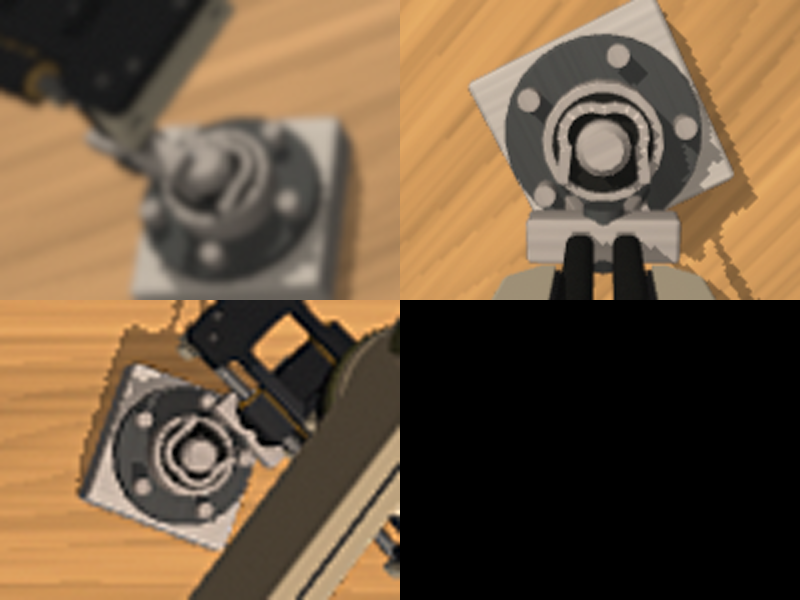

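The ring is round the stub with no contact force; about 5 mm remain.

Request:
{"api": "move_arm", "payload": {
  "plan": [
    [0, 0, 0, 0, 0, 0.03, 15],
    [0, 0, 0, 0, 0, 0.03, 15],
    [0, 0, 0, 0, 0, 0.03, 15],
    [0, 0, 0, 0, 0, 0.03, 15],
    [0, 0, 0, 0, 0, 0.03, 15],
    [0, 0, 0, 0, 0, 0.03, 15],
    [0, 0, 0, 0, 0, 0, 15],
    [0, 0, 0, 0, 0, 0, 15],
    [0, 0, 0, 0, 0, 0, 15],
    [0, 0, 0, 0, 0, 0, 15]
  ]
}}

```text
t: 15.85
tool_pos: [0.5012, -0.3542, 0.1953]
orientation: [1.253, 2.879, -0.001]
force: [-0.5, -0.5, 6.2]
opening: 0.0227
gripper_force: 30.0
```

Request:
{"api": "move_arm", "payload": {
  "plan": [
    [0, 0, 0, 0, 0, 0.02, 15],
    [0, 0, 0, 0, 0, 0.02, 15],
    [0, 0, 0, 0, 0, 0, 15],
    [0, 0, 0, 0, 0, 0, 15],
    [0, 0, 0, 0, 0, 0, 15],
    [0, 0, 0, 0, 0, 0, 15],
    [0, 0, 0, 0, 0, 0, 15],
    [0, 0, 0, 0, 0, 0, 15],
    [0, 0, 0, 0, 0, 0, 15],
    [0, 0, 0, 0, 0, 0, 15]
  ]
}}

```text
t: 16.85
tool_pos: [0.5015, -0.3544, 0.1952]
orientation: [1.253, 2.878, -0.001]
force: [-2.0, 0.4, 9.3]
opening: 0.023
gripper_force: 30.0
```

```bash
python3 go.py .5003 -.3536 .194; python3 - <<'E'
from h import *
s=read_state();p=s['tool_pos'];R=cv2.Rodrigues(s['orientation'])[0];ex,ey=-R[:2,0],R[:2,1]
for n in('wrist','scene'):
    c=cam(n);P=c['P'].reshape(-1,3);ok=c['z_map'].ravel()>0
    L=np.c_[(P[:,:2]-p[:2])@ex,(P[:,:2]-p[:2])@ey,P[:,2]]
    r=np.hypot(L[:,0]+.0207,L[:,1])
    # ring arc: front half, at r 15-18
    F=c['frame'].reshape(-1,3).max(1)
    m=ok&(r<.022)&(r>.0125)&(L[:,0]<-.0207)&(F>130)&(L[:,2]<.08); print(n,'ring z',m.sum(),np.percentile(L[m][:,2],[10,50,90]).round(4))
    m=ok&(r<.026)&(r>.0225)&(L[:,0]<-.0207)&(L[:,2]<.08);print('  bearing face z',np.percentile(L[m][:,2],[10,50,90]).round(4))
    m=ok&(r<.008); print('  stub top',np.percentile(L[m][:,2],[50]).round(4))
    m=ok&(abs(L[:,0])<.012)&(abs(L[:,1])<.03)&(abs(L[:,2]-.141)<.008); print('  lug top z',np.percentile(L[m][:,2],[50,90]).round(4))
E
```

```text
t 16.85 tcp [ 0.5015 -0.3544  0.1952] tooly yaw 42.96 toolz [ 0.002 -0.002 -1.   ] F [-2.03  0.42  9.35] open 0.023 gf 30.0 q [-0.7   0.18  1.49 -0.    1.46 -1.45]
units [ 0.058 -0.013  0.047]
wrist ring z 324 [0.0698 0.0707 0.0716]
  bearing face z [0.0666 0.0675 0.0685]
  stub top [0.3008]
  lug top z [0.1413 0.1423]
scene ring z 38 [0.068  0.0709 0.0723]
  bearing face z [0.0535 0.0674 0.0694]
  stub top [0.0862]
  lug top z [0.1411 0.1438]
```

The ring's top is 3.2 mm above the bearing face, so it is seated, and the handles are at their stop (opening 23 mm). I'll ease the push slightly and hand in.

Request:
{"api": "move_arm", "payload": {
  "plan": [
    [0, 0, 0, 0, 0, -0.02, 15],
    [0, 0, 0, 0, 0, -0.02, 15],
    [0, 0, 0, 0, 0, 0, 15],
    [0, 0, 0, 0, 0, 0, 15],
    [0, 0, 0, 0, 0, 0, 15],
    [0, 0, 0, 0, 0, 0, 15],
    [0, 0, 0, 0, 0, 0, 15],
    [0, 0, 0, 0, 0, 0, 15],
    [0, 0, 0, 0, 0, 0, 15],
    [0, 0, 0, 0, 0, 0, 15]
  ]
}}

```text
t: 17.95
tool_pos: [0.5013, -0.3542, 0.1953]
orientation: [1.253, 2.879, -0.001]
force: [-1.5, -0.4, 6.4]
opening: 0.0228
gripper_force: 30.0
```

```bash
python3 go.py .5003 -.3536 .194; python3 -c "
from plant import *
print(close_job())"
```

```text
t 17.95 tcp [ 0.5013 -0.3542  0.1953] tooly yaw 42.96 toolz [ 0.001 -0.001 -1.   ] F [-1.53 -0.43  6.38] open 0.0228 gf 30.0 q [-0.7   0.18  1.49 -0.    1.46 -1.45]
units [ 0.046 -0.013  0.05 ]
the job is handed in; nothing more can be done
None
```

The job is handed in at 18 s with no verdict shown: the spread ring sits on the bearing face round the bare stub, the pliers are upright and still squeezed at 30 N, and I saw no contact with the finished hub or the loose things.

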